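# Centre a yo-yo half on the bearing press and feed it under the plunger

## Task

With light fingertip taps, nudge the sky-blue yo-yo half that sits off-centre on the press's little white pedestal until it is centred there, without pinching, lifting or knocking it off. Then push the upturned end plate so that the shuttle slides fully home to its stop and carries the half, still centred, under the plunger; leave the other things on the cart alone.

Things in the scene. Friction and masses are not known exactly. Their poses are not given: they have to be found in the camera images.
- half_center (a point): centre of the sky-blue yo-yo half to be centred (on its axis, 9.5 mm above its underside, at the height of its widest rim). Round, 58 mm across at the rim, 19.5 mm thick plus a white bearing 12.8 mm across standing 5 mm proud on top; its underside is domed and rests only on a flat hub 18 mm across, so it rocks easily. About 45 g, loose. z axis is its own axis, up when level
- pedestal_top (a point): centre of the flat top of the white nylon pedestal, 32 mm across, on the shuttle plate; the top is 55 mm above the cart, 22 mm above the dark round flange (86 mm across, with a thin brass ring, concentric with the pedestal) around its foot. Moves with the shuttle. Its -y axis is the direction in which the shuttle slides home; z up
- end_plate (a point): a point on the outer face of the shuttle's upturned end plate (steel, 80 mm wide, 8 mm thick, top edge 52 mm above the cart), in the middle of its width, 42 mm above the cart and 110 mm from the pedestal's axis. Pushing this face along the point's -y axis feeds the shuttle; guide rails 32 mm high, 94 mm apart, run beside the shuttle
- shuttle (a joint): travel of the shuttle: 0 = drawn out (start), 0.120 m = fully home at its stop, pedestal under the plunger; slides with about 2.5 N of friction and stays where it is left
- plunger_tip (a point): centre of the lower face of the press's round plunger (20 mm across), 100 mm above the cart; fixed to the press. The press head above it is 56 mm wide from 152 mm up and reaches 21 mm from the plunger's axis towards the shuttle; the column stands on the other side
- mate_half: the other half of the yo-yo, lying on the cart, 58 mm across, 32 mm high with its axle; origin at the centre of its underside. Leave alone
- seater: steel response pad seater standing upright, 26 mm across, 70 mm high; origin at the centre of its underside. Leave alone
- jar: cork-lidded glass jar, 52 mm across, 77 mm high; origin at the centre of its underside. Leave alone
- dish: low round steel dish with a ceramic bearing, 74 mm across, 10 mm high; origin at the centre of its underside. Leave alone
Not all that is in view belongs to the job. What is shaped like the part that bears half_center but red or yellow is not meant.

How it is judged:
By the outcome, as a careful person would: the job done as asked, in the order asked, and still so for the second after the job is handed in, with the robot touching nothing.
It also fails if it takes over 61 s, if anything falls off the work surface, if the arm or the gripper's body presses on something with over 40 N, if the wrist force passes 120 N, or if a joint passes its speed limit or range.

## Robot

A 6-joint arm with a two-finger parallel gripper is mounted at the origin on the work surface. World frame = base frame: x ahead of the robot, y to its left, z up, the work surface at z = 0. Lengths are in m, angles in rad, forces in N, time in s.
With the tool pointing down it reaches from about 0.275 to 0.775 m from the base axis. Payload 14.6 kg.
Tool frame: the origin (TCP) lies on the centre line of the jaws, within the pads' length; the fingertips stand arm.nose_length ahead of it and the grasp point (between the pads) lies 5 mm behind it (arm.nose_length is the distance from the TCP to the fingertips, in m); z points along the fingers, y is the line along which they close (so a half turn about z gives the same grasp; the last joint's range is limited). The gripper opens to 85 mm and grips with 20 to 120 N. Pads are 22 mm wide; open, the fingers measure 114 mm over their backs; the gripper's body (76 mm by 85 mm) begins 54 mm behind the grasp point. The pads swing forward as they close: fully open they stand 13 mm farther back than shut.
Start: joints at [1.139, 0.263, -0.048, 1.259, 0, 1.415], TCP at [0.143, 0.505, 0.245] pointing down, gripper open.
Joint ranges: [-2.65, 2.65], [-0.89, 1.7], [-1.18, 1.37], [-2.13, 2.11], [-1.35, 1.29], [-3.14, 3.14]. Speed limits (rad/s): [1.89, 1.89, 2.57, 2.79, 3.14, 3.14].

## Interface

Orientations are given as [roll, pitch, yaw] about the fixed x, y, z axes, in that order (R = Rz(yaw) Ry(pitch) Rx(roll)).
In Python, from bench import arm gives the robot as it stands.
- The arm moves only by the tool play_rows, never from a script. Its argument "commands" is a list of rows, each an object with "claw": the opening, from 0 (shut) to 1 (fully open); "xyz": the shift along the tool's x, y, z in m, a list of three; "rot": the turn, a rotation vector about the tool's x, y, z in rad, a list of three. A call has 1 to 20 rows; each row shifts and turns the commanded pose from where the row before left it, along the tool's axes as they then stand; what a row does not reach is not made up. A row lasts 1/8 s, in which the tool goes at most 62.5 mm and 10.7 degrees, less where a joint would pass 70% of its speed; a pose out of reach is approached as far as the arm can. A call is refused whole if a number of a shift passes 0.0625 or a number of a turn 0.188, either way. A call with a gripper value outside its range is refused whole. The fingers move at their own pace and stop on an object; the grip force is fixed at half the most. Time passes only in rows, so rows that do not move let the fingers close. It gives the time, the measured TCP pose, the force, the opening and the grip force at its end, in the units of the state.
- arm.read_state(): the state, without advancing time (a new reading comes with each control period).
- arm.get_image(name): name is "scene" or "side" or "wrist"; returns (picture, depth): 384x512x3 uint8, red, green, blue; 384x512 float32, m along the optical axis (not along the pixel's ray), 0 where there is no reading.
- arm.camera_params(name): a dict with "fx", "fy", "cx", "cy" (pixels), "camera_from_world" (4x4, takes a point from world to camera coordinates). Camera axes: x right, y up, looking along -z (the intrinsics and any distortion apply to the point x, -y, -z); pixel columns grow to the right and rows downward; lengths in m; the calibration is good to about 2 mm. A picture is of the moment at which its call begins: read the wrist's pose just before it. camera_params takes no time and is no camera call; for the wrist camera it gives the pose at the moment of the call.
- arm.job_done(): hands the job in; it is judged then, once.
Trained networks look in the newest picture that a camera, given by its name, has taken for a name from the list of things; names that differ only in an ending like _2 or _b are one class to them, and where a whole thing is asked for, a point or a joint stands for the part that bears it (a point fixed in the world has none). Each returns a list of dicts, best first, with "conf" (0 to 1); they miss things now and then, are a little off and sometimes report something else, mostly with a low value. They report only what shows in the picture. A call takes as long as a camera call. They do not tell look-alikes from the thing itself.
- arm.boxes_of(camera, label): "centre" ([x, y, z] in m, in world coordinates, good to about 4 mm: the middle of the surface that is visible of it).
- arm.regions_of(camera, label): "region" (384x512 bool, what is visible of it).
- arm.place_of(camera, label): "centre" ([x, y, z] in m, in world coordinates, good to about 4 mm: a listed point, or the origin of a listed thing).
The state is a dict: "clock": time; "q": joint angles; "qd": joint speeds; "joint_efforts": joint torques, N m; "position": TCP position; "eef_rot": TCP orientation; "wrist_force": force on the tool from outside, world axes, zero at the start; "wrist_torque": the same for the moment, N m; "gripper_width": finger opening in m; "grip_force": force on a finger pad.
Only numpy, scipy, OpenCV 4.12 (cv2) and the standard library are available. Lean on these libraries where they do the work, as an engineer would, in place of code of your own. Each camera call takes 0.05 s, during which the arm holds its last target. There are 200 camera calls.

## Working session

There is one attempt and no reset: what is moved stays moved. The work goes in short steps, Python scripts to look and compute and a tool call to move; the robot and the scene stay as the last step left them, time stands still between calls to the robot, and variables do not carry over. Pictures are saved under pics/ and viewed, at most 10 in all, crops included, and the job is handed in when it is done.

Besides the shell and the picture viewer there is one more tool, called in YAML: its name, and indented under it one key for each argument. play_rows: Moves the arm, as the interface text tells. Its arguments: {"type":"object","properties":{"commands":{"type":"array","items":{"type":"object","properties":{"claw":{"type":"number"},"xyz":{"type":"array","items":{"type":"number"}},"rot":{"type":"array","items":{"type":"number"}}}}}},"required":["commands"]}

```bash
mkdir -p pics; ls; python3 - <<'E'
from bench import arm
import cv2,numpy as np
s=arm.read_state();print(s['clock'],s['position'],s['eef_rot'],arm.nose_length,s['gripper_width'])
ims=[]
for c in ['scene','side','wrist']:
    p,d=arm.get_image(c);cv2.imwrite(f'pics/{c}0.png',p[...,::-1]);np.save(f'pics/{c}0.npy',d)
    for l in ['half_center','pedestal_top','end_plate','plunger_tip']:
        print(c,l,[(np.round(r['centre'],4).tolist(),round(r['conf'],2)) for r in arm.place_of(c,l)][:3])
    P=arm.camera_params(c);print({k:np.round(v,3).tolist() for k,v in P.items()})
a=[cv2.imread(f'pics/{c}0.png') for c in ['scene','side']]
cv2.imwrite('pics/m0.png',cv2.resize(np.hstack(a),(800,300)))
E
```

```text
pics
0.0 [0.14336155 0.50479774 0.24482758] [-3.14057483e+00 -1.86303043e-04  2.86479871e+00] 0.014 0.0853529770132161
scene half_center [([0.4945, -0.0214, 0.0617], 0.98), ([0.7418, 0.0006, 0.0094], 0.95), ([0.677, 0.1118, 0.0141], 0.79)]
scene pedestal_top [([0.5033, -0.0282, 0.0556], 0.85)]
scene end_plate [([0.4722, 0.0749, 0.0426], 0.87)]
scene plunger_tip [([0.5287, -0.1419, 0.0984], 0.67)]
{'fx': 443.393, 'fy': 443.393, 'cx': 253.282, 'cy': 192.301, 'camera_from_world': [[-0.274, 0.962, 0.0, 0.185], [-0.635, -0.181, 0.751, 0.251], [0.722, 0.205, 0.66, -1.357], [0.0, 0.0, 0.0, 1.0]]}
side half_center [([0.6804, 0.1119, 0.0061], 0.91), ([0.5427, 0.1569, 0.0112], 0.85), ([0.741, -0.0063, 0.0107], 0.79)]
side pedestal_top [([0.5022, -0.032, 0.0533], 0.61)]
side end_plate [([0.469, 0.0754, 0.0464], 0.77)]
side plunger_tip [([0.5291, -0.1452, 0.0991], 0.58)]
{'fx': 376.917, 'fy': 376.917, 'cx': 253.279, 'cy': 190.429, 'camera_from_world': [[0.497, 0.868, -0.003, -0.239], [-0.597, 0.345, 0.724, 0.297], [0.629, -0.358, 0.69, -1.23], [0.0, 0.0, 0.0, 1.0]]}
wrist half_center []
wrist pedestal_top []
wrist end_plate []
wrist plunger_tip []
{'fx': 268.128, 'fy': 268.128, 'cx': 256.009, 'cy': 193.474, 'camera_from_world': [[0.274, 0.962, 0.001, -0.525], [-0.919, 0.262, -0.294, 0.038], [-0.283, 0.079, 0.956, -0.378], [0.0, 0.0, 0.0, 1.0]]}
```

View pics/scene0.png

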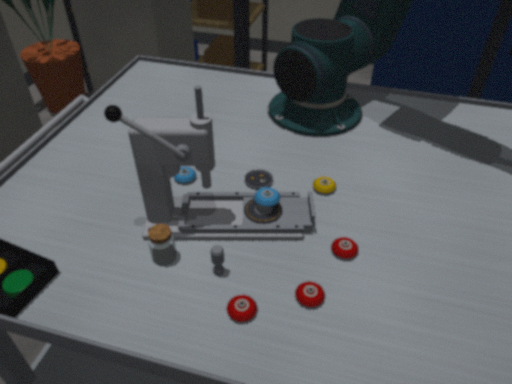

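View pics/side0.png

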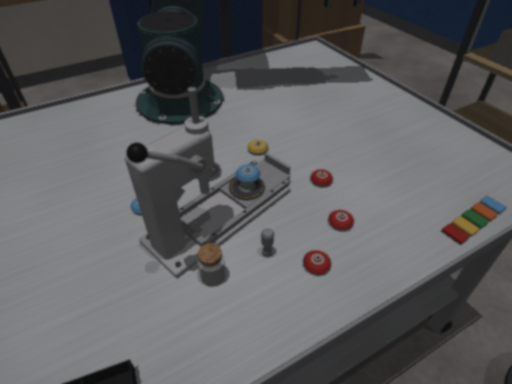

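Scene picture: the half is at (267,196) on the pedestal, the end plate at (313,210), the plunger at (207,182), and the press stands on the left. The side view agrees. Next I'll bring the wrist camera over the pedestal, with the tool's -x axis roughly along the needed nudge direction.

play_rows:
  commands:
    - {"claw": 0, "xyz": [-0.035, -0.03, 0]}
    - {"claw": 0, "xyz": [-0.035, -0.03, 0]}
    - {"claw": 0, "xyz": [-0.035, -0.03, 0]}
    - {"claw": 0, "xyz": [-0.035, -0.03, 0]}
    - {"claw": 0, "xyz": [-0.035, -0.03, 0]}
    - {"claw": 0, "xyz": [-0.035, -0.03, 0]}
    - {"claw": 0, "xyz": [-0.035, -0.03, 0]}
    - {"claw": 0, "xyz": [-0.035, -0.03, 0]}
    - {"claw": 0, "xyz": [-0.035, -0.03, 0]}
    - {"claw": 0, "xyz": [-0.035, -0.03, 0]}
    - {"claw": 0, "xyz": [-0.035, -0.03, 0]}
    - {"claw": 0, "xyz": [-0.035, -0.03, 0]}
    - {"claw": 0, "xyz": [-0.035, -0.03, 0.02]}
    - {"claw": 0, "xyz": [-0.035, -0.03, 0.02]}
    - {"claw": 0, "xyz": [0, 0, 0], "rot": [0, 0, 0.18]}
    - {"claw": 0, "xyz": [0, 0, 0], "rot": [0, 0, 0.18]}
    - {"claw": 0, "xyz": [0, 0, 0]}
    - {"claw": 0, "xyz": [0, 0, 0]}

```text
$.commands[0]: bad value
```

```bash
python3 - <<'E'
from bench import arm
import cv2,numpy as np
s=arm.read_state();print(s['clock'],s['position'],s['eef_rot'],s['gripper_width'])
p,d=arm.get_image('wrist');P=arm.camera_params('wrist')
cv2.imwrite('pics/w1.png',p[...,::-1]);np.savez('pics/w1.npz',p=p,d=d,**P)
for l in ['half_center','pedestal_top','end_plate','plunger_tip']:
    print(l,[(np.round(r['centre'],4).tolist(),round(r['conf'],2)) for r in arm.place_of('wrist',l)][:2])
E
```

```text
0.75 [0.1434564  0.50501663 0.24530333] [ 3.14156320e+00 -1.85534522e-05  2.86482577e+00] 0.08517551222547856
half_center []
pedestal_top []
end_plate []
plunger_tip []
```

View pics/w1.png

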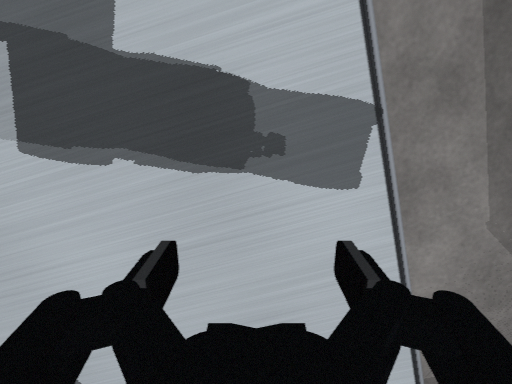

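The call was refused, and the wrist picture shows only the open fingers over bare cart. I'll resend it with every field given.

play_rows:
  commands:
    - {"claw": 0, "xyz": [-0.035, -0.03, 0], "rot": [0, 0, 0]}
    - {"claw": 0, "xyz": [-0.035, -0.03, 0], "rot": [0, 0, 0]}
    - {"claw": 0, "xyz": [-0.035, -0.03, 0], "rot": [0, 0, 0]}
    - {"claw": 0, "xyz": [-0.035, -0.03, 0], "rot": [0, 0, 0]}
    - {"claw": 0, "xyz": [-0.035, -0.03, 0], "rot": [0, 0, 0]}
    - {"claw": 0, "xyz": [-0.035, -0.03, 0], "rot": [0, 0, 0]}
    - {"claw": 0, "xyz": [-0.035, -0.03, 0], "rot": [0, 0, 0]}
    - {"claw": 0, "xyz": [-0.035, -0.03, 0], "rot": [0, 0, 0]}
    - {"claw": 0, "xyz": [-0.035, -0.03, 0], "rot": [0, 0, 0]}
    - {"claw": 0, "xyz": [-0.035, -0.03, 0], "rot": [0, 0, 0]}
    - {"claw": 0, "xyz": [-0.035, -0.03, 0], "rot": [0, 0, 0]}
    - {"claw": 0, "xyz": [-0.035, -0.03, 0], "rot": [0, 0, 0]}
    - {"claw": 0, "xyz": [-0.035, -0.03, 0.02], "rot": [0, 0, 0]}
    - {"claw": 0, "xyz": [-0.035, -0.03, 0.02], "rot": [0, 0, 0]}
    - {"claw": 0, "xyz": [0, 0, 0], "rot": [0, 0, 0.18]}
    - {"claw": 0, "xyz": [0, 0, 0], "rot": [0, 0, 0.18]}
    - {"claw": 0, "xyz": [0, 0, 0], "rot": [0, 0, 0]}
    - {"claw": 0, "xyz": [0, 0, 0], "rot": [0, 0, 0]}

```text
clock: 3.25
position: [0.5, -0.0328, 0.2054]
eef_rot: [3.142, 0.0, 2.509]
wrist_force: [-0.5, -0.3, -0.3]
gripper_width: 0.0001
grip_force: 0.0
```

```bash
python3 - <<'E'
from bench import arm
import cv2,numpy as np
s=arm.read_state();print(s['clock'],s['position'],s['eef_rot'],s['gripper_width'],s['q'])
p,d=arm.get_image('wrist');P=arm.camera_params('wrist')
cv2.imwrite('pics/w2.png',p[...,::-1]);np.savez('pics/w2.npz',p=p,d=d,**P)
for l in ['half_center','pedestal_top','end_plate','plunger_tip']:
    print(l,[(np.round(r['centre'],4).tolist(),round(r['conf'],2)) for r in arm.place_of('wrist',l)][:2])
E
```

```text
3.25 [ 0.50002674 -0.03279633  0.20536045] [3.14154582e+00 1.16429712e-04 2.50908700e+00] 9.128349343546175e-05 [-2.28254637e-01  2.38509548e-01 -1.92737694e-01  1.13942362e+00
 -2.74067513e-06  4.04251017e-01]
half_center [([0.7418, -0.0021, 0.0115], 0.95), ([0.6784, 0.1148, 0.0106], 0.81)]
pedestal_top []
end_plate [([0.4738, 0.0739, 0.0419], 0.56)]
plunger_tip [([0.5305, -0.1411, 0.0985], 0.94)]
```

View pics/w2.png

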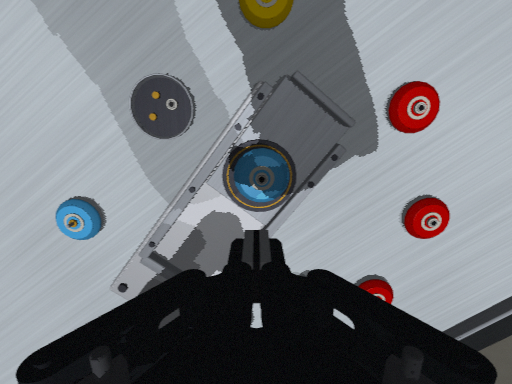

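The half's bearing is at about (261,179), inside the brass ring centred near (261,175). The end plate is at (325,100) and the fingers are shut at the bottom. I'll measure the ring and the rim precisely.

```bash
cat > m.py <<'E'
import cv2,numpy as np
from scipy.optimize import least_squares
def rays(P,uv):
    R=P['camera_from_world'][:3,:3];t=P['camera_from_world'][:3,3]
    uv=np.atleast_2d(uv).astype(float)
    c=np.c_[(uv[:,0]-P['cx'])/P['fx'],-(uv[:,1]-P['cy'])/P['fy'],-np.ones(len(uv))]
    return -R.T@t, c@R
def at_z(P,uv,z):
    o,d=rays(P,uv);k=(z-o[2])/d[:,2];return o+k[:,None]*d
def circ(xy,r=None):
    m=np.median(xy,0)
    f=(lambda q:np.hypot(*(xy-q[:2]).T)-q[2]) if r is None else (lambda q:np.hypot(*(xy-q[:2]).T)-r)
    q=least_squares(f,list(m)+([.03] if r is None else []),loss='soft_l1',f_scale=.0007)
    return q.x,np.std(f(q.x))
def proj(P,X):
    c=np.c_[X,np.ones(len(X))]@P['camera_from_world'].T
    return np.c_[P['cx']+P['fx']*c[:,0]/-c[:,2],P['cy']+P['fy']*c[:,1]/c[:,2]]
def measure(p,P,name=None,guess=(.5,-.03)):
    g=proj(P,np.array([[*guess,.05]]))[0]
    hsv=cv2.cvtColor(p,cv2.COLOR_RGB2HSV).astype(int)
    yy,xx=np.mgrid[:384,:512];near=np.hypot(xx-g[0],yy-g[1])<70
    blue=((abs(hsv[...,0]-101)<12)&(hsv[...,1]>110)&(hsv[...,2]>35)&near).astype(np.uint8)
    cs,_=cv2.findContours(blue,cv2.RETR_EXTERNAL,cv2.CHAIN_APPROX_NONE)
    h=cv2.convexHull(max(cs,key=cv2.contourArea))
    dense=np.zeros_like(blue);cv2.drawContours(dense,[h],-1,1,-1)
    c2,_=cv2.findContours(dense,cv2.RETR_EXTERNAL,cv2.CHAIN_APPROX_NONE)
    rim=at_z(P,c2[0][:,0],.0645)[:,:2]
    print('rim free',np.round(circ(rim)[0],4),'fixed r',np.round(circ(rim,.029)[0],4),circ(rim,.029)[1])
    br=((abs(hsv[...,0]-18)<8)&(hsv[...,1]>90)&(hsv[...,2]>50)&near)
    ys,xs=np.nonzero(br);b=at_z(P,np.c_[xs,ys],.033)[:,:2]
    k=np.hypot(*(b-np.array(guess)).T);b=b[(k>.025)&(k<.06)]
    print('brass',np.round(circ(b)[0],4),len(b),circ(b)[1])
    if name:
        o=p.copy();q,_=circ(b);a=np.linspace(0,6.28,200)
        c=circ(rim,.029)[0]
        for cc,r,z,col in((q[:2],q[2],.033,(255,0,255)),(c,.029,.0645,(255,0,0)),(c,.0064,.0795,(0,255,0))):
            X=np.c_[cc[0]+r*np.cos(a),cc[1]+r*np.sin(a),0*a+z]
            for u,v in proj(P,X).round().astype(int):
                if 0<=u<512 and 0<=v<384:o[v,u]=col
        u,v=g.astype(int);u=max(60,min(u,452));v=max(50,min(v,334))
        A=[i[v-50:v+50,u-60:u+60] for i in(p,o)]
        cv2.imwrite(name,cv2.resize(np.hstack(A),None,fx=3.3,fy=3.3,interpolation=cv2.INTER_NEAREST)[...,::-1])
E
python3 - <<'E'
from m import *
d=np.load('pics/w2.npz');P={k:d[k] for k in d.files if k not in'pd'}
measure(d['p'],P,'pics/c2.png')
print('bearing',at_z(P,[[261.5,179]],.0795))
# plate / rails from depth
D=d['d'];yy,xx=np.mgrid[:384,:512]
o,r=rays(P,np.c_[xx.ravel(),yy.ravel()]);W=o+r*D.ravel()[:,None];W=W[D.ravel()>0]
pl=W[(abs(W[:,2]-.052)<.003)&(abs(W[:,0]-.474)<.06)&(abs(W[:,1]-.074)<.04)]
print('plate top',len(pl),pl.mean(0)); e,v=np.linalg.eigh(np.cov(pl[:,:2].T));print(np.sqrt(e),v[:,1], pl[:,:2].min(0),pl[:,:2].max(0))
fl=W[(np.hypot(*(W[:,:2]-[.502,-.03]).T)<.05)];print(np.histogram(fl[:,2],np.arange(0,.09,.005)))
E
```

```text
rim free [ 0.4941 -0.0217  0.0285] fixed r [ 0.4941 -0.0217] 0.00035108327792560676
brass [ 0.5004 -0.0286  0.0365] 362 0.0006471766860348492
bearing [[ 0.4941584  -0.02153524  0.0795    ]]
plate top 675 [0.47078489 0.07314657 0.05150713]
[0.00228284 0.02276081] [-0.96206568 -0.27281795] [0.43302934 0.05975169] [0.50970977 0.08709131]
(array([   0,    0,   14,   85,   35, 1017, 1935,   26,    0,    0,    0,
          0,   21,  367, 1579,  374,   26]), array([0.   , 0.005, 0.01 , 0.015, 0.02 , 0.025, 0.03 , 0.035, 0.04 ,
       0.045, 0.05 , 0.055, 0.06 , 0.065, 0.07 , 0.075, 0.08 , 0.085]))
```

View pics/c2.png

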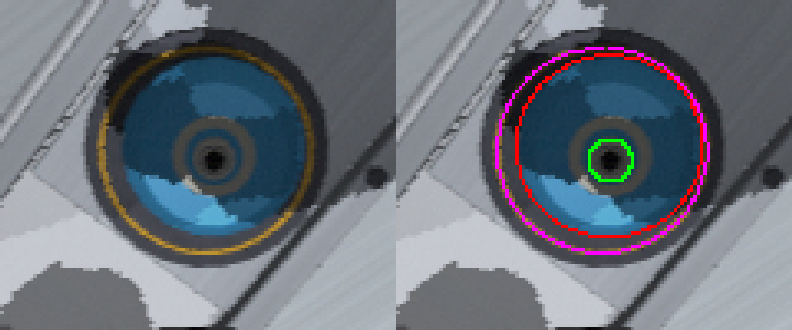

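The fits are clean: half at (0.4941, -0.0217), ring centre at (0.5004, -0.0286). It needs about 9.3 mm along (0.674, -0.739). I'll turn the tool to match, move beside the half and lower.

play_rows:
  commands:
    - {"claw": 0, "xyz": [0, 0, 0], "rot": [0, 0, 0.1]}
    - {"claw": 0, "xyz": [0, 0, 0], "rot": [0, 0, 0.1]}
    - {"claw": 0, "xyz": [0.032, 0.0015, 0], "rot": [0, 0, 0]}
    - {"claw": 0, "xyz": [0.032, 0.0015, 0], "rot": [0, 0, 0]}
    - {"claw": 0, "xyz": [0, 0, 0], "rot": [0, 0, 0]}
    - {"claw": 0, "xyz": [0, 0, 0.04], "rot": [0, 0, 0]}
    - {"claw": 0, "xyz": [0, 0, 0.04], "rot": [0, 0, 0]}
    - {"claw": 0, "xyz": [0, 0, 0.035], "rot": [0, 0, 0]}
    - {"claw": 0, "xyz": [0, 0, 0.02], "rot": [0, 0, 0]}
    - {"claw": 0, "xyz": [0, 0, 0], "rot": [0, 0, 0]}
    - {"claw": 0, "xyz": [0, 0, 0], "rot": [0, 0, 0]}

```text
clock: 4.88
position: [0.4601, 0.0163, 0.071]
eef_rot: [3.141, 0.001, 2.305]
wrist_force: [0.8, -0.2, 0.6]
gripper_width: 0.0
grip_force: 0.0
```

```bash
python3 - <<'E'
from m import *
from bench import arm
p,d=arm.get_image('scene');P=arm.camera_params('scene')
u,v=proj(P,np.array([[.49,-.015,.07]]))[0].astype(int)
cv2.imwrite('pics/s3.png',cv2.resize(p[v-60:v+60,u-80:u+80],None,fx=4,fy=4)[...,::-1])
E
```

```text
(no output)
```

View pics/s3.png

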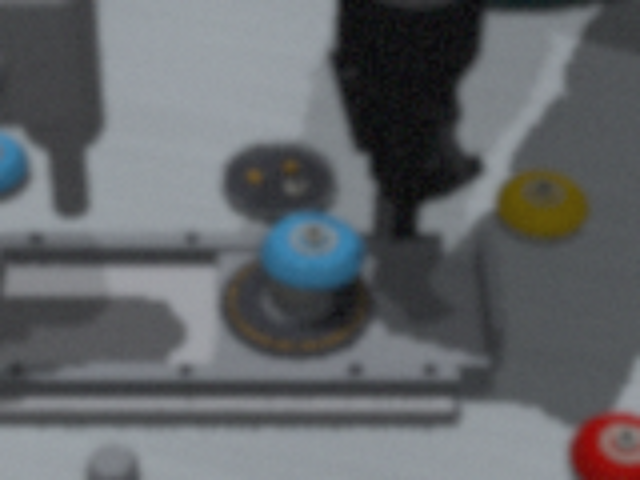

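The fingertip, at about (400,235), stands just beside the undisturbed half at (313,250). First slow partial nudge now, then back off and lift to look.

play_rows:
  commands:
    - {"claw": 0, "xyz": [-0.004, 0, 0], "rot": [0, 0, 0]}
    - {"claw": 0, "xyz": [-0.003, 0, 0], "rot": [0, 0, 0]}
    - {"claw": 0, "xyz": [-0.001, 0, 0], "rot": [0, 0, 0]}
    - {"claw": 0, "xyz": [-0.001, 0, 0], "rot": [0, 0, 0]}
    - {"claw": 0, "xyz": [-0.001, 0, 0], "rot": [0, 0, 0]}
    - {"claw": 0, "xyz": [-0.001, 0, 0], "rot": [0, 0, 0]}
    - {"claw": 0, "xyz": [-0.001, 0, 0], "rot": [0, 0, 0]}
    - {"claw": 0, "xyz": [-0.001, 0, 0], "rot": [0, 0, 0]}
    - {"claw": 0, "xyz": [-0.001, 0, 0], "rot": [0, 0, 0]}
    - {"claw": 0, "xyz": [-0.001, 0, 0], "rot": [0, 0, 0]}
    - {"claw": 0, "xyz": [-0.001, 0, 0], "rot": [0, 0, 0]}
    - {"claw": 0, "xyz": [-0.001, 0, 0], "rot": [0, 0, 0]}
    - {"claw": 0, "xyz": [0, 0, 0], "rot": [0, 0, 0]}
    - {"claw": 0, "xyz": [0, 0, 0], "rot": [0, 0, 0]}

```text
clock: 6.68
position: [0.4709, 0.004, 0.0703]
eef_rot: [3.142, 0.0, 2.305]
wrist_force: [-0.6, 0.8, 0.1]
gripper_width: -0.0
grip_force: 0.0
```

play_rows:
  commands:
    - {"claw": 0, "xyz": [0.002, 0, 0], "rot": [0, 0, 0]}
    - {"claw": 0, "xyz": [0.015, 0, 0], "rot": [0, 0, 0]}
    - {"claw": 0, "xyz": [0, 0, -0.02], "rot": [0, 0, 0]}
    - {"claw": 0, "xyz": [0, 0, -0.05], "rot": [0, 0, 0]}
    - {"claw": 0, "xyz": [-0.025, 0, -0.05], "rot": [0, 0, 0]}
    - {"claw": 0, "xyz": [-0.025, 0, -0.01], "rot": [0, 0, 0]}
    - {"claw": 0, "xyz": [0, 0, 0], "rot": [0, 0, 0]}
    - {"claw": 0, "xyz": [0, 0, 0], "rot": [0, 0, 0]}
    - {"claw": 0, "xyz": [0, 0, 0], "rot": [0, 0, 0]}

```text
clock: 7.8
position: [0.492, -0.0197, 0.1997]
eef_rot: [-3.141, -0.001, 2.305]
wrist_force: [1.4, -0.3, -0.3]
gripper_width: -0.0002
grip_force: 0.0
```

```bash
cat > look.py <<'E'
from m import *
from bench import arm
import sys
s=arm.read_state();print(s['clock'],s['position'].round(4),s['eef_rot'].round(4))
P=arm.camera_params('wrist');p,d=arm.get_image('wrist')
measure(p,P,sys.argv[1],guess=(.5,-.027))
E
python3 look.py pics/c3.png
```

```text
7.8 [ 0.492  -0.0197  0.1997] [-3.1408e+00 -1.2000e-03  2.3054e+00]
rim free [ 0.4977 -0.0254  0.0285] fixed r [ 0.4978 -0.0254] 0.00035615396807872146
brass [ 0.5005 -0.0287  0.0366] 315 0.0007060583631908872
```

Moved 5.2 mm, cleanly along the push. 4.3 mm remains in the same direction, with lateral error of about 0.2 mm.

play_rows:
  commands:
    - {"claw": 0, "xyz": [0.022, 0, 0], "rot": [0, 0, 0]}
    - {"claw": 0, "xyz": [0.0205, 0, 0.01], "rot": [0, 0, 0]}
    - {"claw": 0, "xyz": [0, 0, 0.04], "rot": [0, 0, 0]}
    - {"claw": 0, "xyz": [0, 0, 0.04], "rot": [0, 0, 0]}
    - {"claw": 0, "xyz": [0, 0, 0.03], "rot": [0, 0, 0]}
    - {"claw": 0, "xyz": [0, 0, 0.01], "rot": [0, 0, 0]}
    - {"claw": 0, "xyz": [0, 0, 0], "rot": [0, 0, 0]}
    - {"claw": 0, "xyz": [0, 0, 0], "rot": [0, 0, 0]}
    - {"claw": 0, "xyz": [0, 0, 0], "rot": [0, 0, 0]}

```text
clock: 8.98
position: [0.4649, 0.011, 0.0711]
eef_rot: [3.141, 0.001, 2.305]
wrist_force: [-0.1, -1.2, -0.5]
gripper_width: 0.0
grip_force: 0.0
```

play_rows:
  commands:
    - {"claw": 0, "xyz": [-0.004, 0, 0], "rot": [0, 0, 0]}
    - {"claw": 0, "xyz": [-0.002, 0, 0], "rot": [0, 0, 0]}
    - {"claw": 0, "xyz": [-0.001, 0, 0], "rot": [0, 0, 0]}
    - {"claw": 0, "xyz": [-0.001, 0, 0], "rot": [0, 0, 0]}
    - {"claw": 0, "xyz": [-0.001, 0, 0], "rot": [0, 0, 0]}
    - {"claw": 0, "xyz": [-0.001, 0, 0], "rot": [0, 0, 0]}
    - {"claw": 0, "xyz": [-0.001, 0, 0], "rot": [0, 0, 0]}
    - {"claw": 0, "xyz": [-0.001, 0, 0], "rot": [0, 0, 0]}
    - {"claw": 0, "xyz": [-0.001, 0, 0], "rot": [0, 0, 0]}
    - {"claw": 0, "xyz": [-0.001, 0, 0], "rot": [0, 0, 0]}
    - {"claw": 0, "xyz": [0, 0, 0], "rot": [0, 0, 0]}
    - {"claw": 0, "xyz": [0, 0, 0], "rot": [0, 0, 0]}

```text
clock: 10.48
position: [0.4739, 0.0007, 0.0703]
eef_rot: [3.142, 0.0, 2.305]
wrist_force: [-0.5, 0.2, -0.0]
gripper_width: 0.0003
grip_force: 0.0
```

play_rows:
  commands:
    - {"claw": 0, "xyz": [0.002, 0, 0], "rot": [0, 0, 0]}
    - {"claw": 0, "xyz": [0.015, 0, 0], "rot": [0, 0, 0]}
    - {"claw": 0, "xyz": [0, 0, -0.02], "rot": [0, 0, 0]}
    - {"claw": 0, "xyz": [0, 0, -0.05], "rot": [0, 0, 0]}
    - {"claw": 0, "xyz": [-0.025, 0, -0.05], "rot": [0, 0, 0]}
    - {"claw": 0, "xyz": [-0.025, 0, -0.01], "rot": [0, 0, 0]}
    - {"claw": 0, "xyz": [0, 0, 0], "rot": [0, 0, 0]}
    - {"claw": 0, "xyz": [0, 0, 0], "rot": [0, 0, 0]}
    - {"claw": 0, "xyz": [0, 0, 0], "rot": [0, 0, 0]}

```text
clock: 11.6
position: [0.495, -0.0231, 0.1997]
eef_rot: [-3.141, -0.001, 2.305]
wrist_force: [0.3, -0.0, 0.4]
gripper_width: -0.0001
grip_force: 0.0
```

```bash
python3 look.py pics/c4.png
```

```text
11.6 [ 0.495  -0.0231  0.1997] [-3.1409e+00 -1.1000e-03  2.3054e+00]
rim free [ 0.5009 -0.0287  0.0284] fixed r [ 0.501  -0.0287] 0.00032060402185188374
brass [ 0.5005 -0.0287  0.0366] 287 0.0007216580480495882
```

View pics/c4.png

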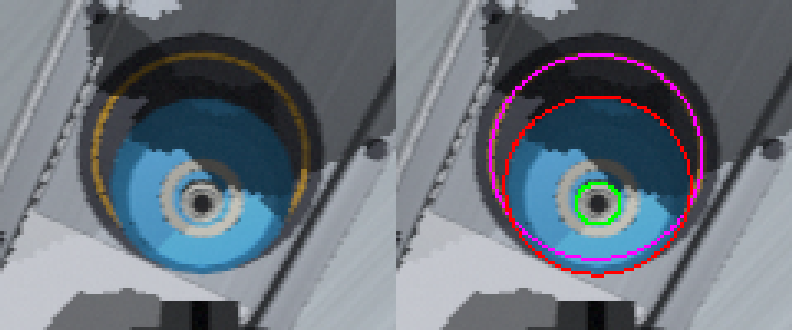

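Centred to about 0.5 mm; the picture shows the half level, and the ring offset is only parallax. Next I turn to face the end plate and come down outside it.

play_rows:
  commands:
    - {"claw": 0, "xyz": [0, 0, 0], "rot": [0, 0, 0.153]}
    - {"claw": 0, "xyz": [0, 0, 0], "rot": [0, 0, 0.153]}
    - {"claw": 0, "xyz": [0, 0, 0], "rot": [0, 0, 0.153]}
    - {"claw": 0, "xyz": [0.043, 0.0013, 0], "rot": [0, 0, 0]}
    - {"claw": 0, "xyz": [0.043, 0.0013, 0], "rot": [0, 0, 0]}
    - {"claw": 0, "xyz": [0.043, 0.0013, 0], "rot": [0, 0, 0]}
    - {"claw": 0, "xyz": [0, 0, 0], "rot": [0, 0, 0]}
    - {"claw": 0, "xyz": [0, 0, 0.05], "rot": [0, 0, 0]}
    - {"claw": 0, "xyz": [0, 0, 0.05], "rot": [0, 0, 0]}
    - {"claw": 0, "xyz": [0, 0, 0.04], "rot": [0, 0, 0]}
    - {"claw": 0, "xyz": [0, 0, 0.01], "rot": [0, 0, 0]}
    - {"claw": 0, "xyz": [0, 0, 0], "rot": [0, 0, 0]}
    - {"claw": 0, "xyz": [0, 0, 0], "rot": [0, 0, 0]}

```text
clock: 13.28
position: [0.4656, 0.1013, 0.0516]
eef_rot: [3.14, 0.001, 1.846]
wrist_force: [-0.0, 0.5, -0.7]
gripper_width: -0.0003
grip_force: 0.0
```

play_rows:
  commands:
    - {"claw": 0, "xyz": [-0.004, 0, 0], "rot": [0, 0, 0]}
    - {"claw": 0, "xyz": [-0.004, 0, 0], "rot": [0, 0, 0]}
    - {"claw": 0, "xyz": [-0.002, 0, 0], "rot": [0, 0, 0]}
    - {"claw": 0, "xyz": [-0.001, 0, 0], "rot": [0, 0, 0]}
    - {"claw": 0, "xyz": [-0.001, 0, 0], "rot": [0, 0, 0]}
    - {"claw": 0, "xyz": [-0.001, 0, 0], "rot": [0, 0, 0]}
    - {"claw": 0, "xyz": [-0.001, 0, 0], "rot": [0, 0, 0]}
    - {"claw": 0, "xyz": [-0.001, 0, 0], "rot": [0, 0, 0]}
    - {"claw": 0, "xyz": [-0.001, 0, 0], "rot": [0, 0, 0]}
    - {"claw": 0, "xyz": [-0.001, 0, 0], "rot": [0, 0, 0]}
    - {"claw": 0, "xyz": [-0.001, 0, 0], "rot": [0, 0, 0]}
    - {"claw": 0, "xyz": [-0.0015, 0, 0], "rot": [0, 0, 0]}
    - {"claw": 0, "xyz": [-0.0015, 0, 0], "rot": [0, 0, 0]}
    - {"claw": 0, "xyz": [-0.002, 0, 0], "rot": [0, 0, 0]}
    - {"claw": 0, "xyz": [-0.002, 0, 0], "rot": [0, 0, 0]}
    - {"claw": 0, "xyz": [-0.002, 0, 0], "rot": [0, 0, 0]}
    - {"claw": 0, "xyz": [-0.002, 0, 0], "rot": [0, 0, 0]}
    - {"claw": 0, "xyz": [-0.0015, 0, 0], "rot": [0, 0, 0]}
    - {"claw": 0, "xyz": [-0.001, 0, 0], "rot": [0, 0, 0]}
    - {"claw": 0, "xyz": [-0.0005, 0, 0], "rot": [0, 0, 0]}

```text
clock: 15.78
position: [0.4734, 0.0705, 0.0503]
eef_rot: [3.142, 0.0, 1.846]
wrist_force: [0.8, 2.8, -1.3]
gripper_width: 0.0005
grip_force: 1.3
```

```bash
python3 - <<'E'
from m import *
from bench import arm
p,d=arm.get_image('scene');P=arm.camera_params('scene')
u,v=proj(P,np.array([[.50,-.035,.07]]))[0].astype(int)
cv2.imwrite('pics/s5.png',cv2.resize(p[v-60:v+60,u-80:u+80],None,fx=4,fy=4)[...,::-1])
E
```

```text
(no output)
```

View pics/s5.png

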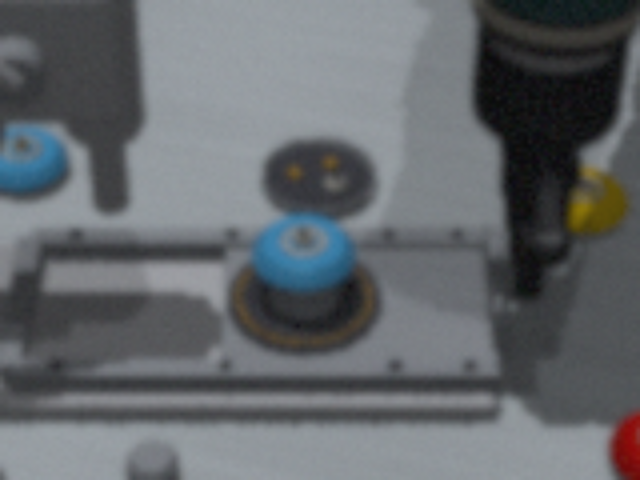

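The fingertip at (528,285) is pushing the plate at friction level (2.8 N), with the shuttle about 18 mm in and the half still centred. Continuing the smooth feed.

play_rows:
  commands:
    - {"claw": 0, "xyz": [-0.0005, 0, 0], "rot": [0, 0, 0]}
    - {"claw": 0, "xyz": [-0.001, 0, 0], "rot": [0, 0, 0]}
    - {"claw": 0, "xyz": [-0.0015, 0, 0], "rot": [0, 0, 0]}
    - {"claw": 0, "xyz": [-0.002, 0, 0], "rot": [0, 0, 0]}
    - {"claw": 0, "xyz": [-0.0025, 0, 0], "rot": [0, 0, 0]}
    - {"claw": 0, "xyz": [-0.0025, 0, 0], "rot": [0, 0, 0]}
    - {"claw": 0, "xyz": [-0.0025, 0, 0], "rot": [0, 0, 0]}
    - {"claw": 0, "xyz": [-0.0025, 0, 0], "rot": [0, 0, 0]}
    - {"claw": 0, "xyz": [-0.0025, 0, 0], "rot": [0, 0, 0]}
    - {"claw": 0, "xyz": [-0.0025, 0, 0], "rot": [0, 0, 0]}
    - {"claw": 0, "xyz": [-0.0025, 0, 0], "rot": [0, 0, 0]}
    - {"claw": 0, "xyz": [-0.0025, 0, 0], "rot": [0, 0, 0]}
    - {"claw": 0, "xyz": [-0.0025, 0, 0], "rot": [0, 0, 0]}
    - {"claw": 0, "xyz": [-0.0025, 0, 0], "rot": [0, 0, 0]}
    - {"claw": 0, "xyz": [-0.0025, 0, 0], "rot": [0, 0, 0]}
    - {"claw": 0, "xyz": [-0.0025, 0, 0], "rot": [0, 0, 0]}
    - {"claw": 0, "xyz": [-0.0025, 0, 0], "rot": [0, 0, 0]}
    - {"claw": 0, "xyz": [-0.0025, 0, 0], "rot": [0, 0, 0]}
    - {"claw": 0, "xyz": [-0.0025, 0, 0], "rot": [0, 0, 0]}
    - {"claw": 0, "xyz": [-0.0025, 0, 0], "rot": [0, 0, 0]}

```text
clock: 18.32
position: [0.4856, 0.0271, 0.0503]
eef_rot: [3.141, 0.0, 1.846]
wrist_force: [1.5, 3.1, -0.6]
gripper_width: 0.0003
grip_force: 1.3
```

play_rows:
  commands:
    - {"claw": 0, "xyz": [-0.0025, 0, 0], "rot": [0, 0, 0]}
    - {"claw": 0, "xyz": [-0.0025, 0, 0], "rot": [0, 0, 0]}
    - {"claw": 0, "xyz": [-0.0025, 0, 0], "rot": [0, 0, 0]}
    - {"claw": 0, "xyz": [-0.0025, 0, 0], "rot": [0, 0, 0]}
    - {"claw": 0, "xyz": [-0.0025, 0, 0], "rot": [0, 0, 0]}
    - {"claw": 0, "xyz": [-0.0025, 0, 0], "rot": [0, 0, 0]}
    - {"claw": 0, "xyz": [-0.0025, 0, 0], "rot": [0, 0, 0]}
    - {"claw": 0, "xyz": [-0.0025, 0, 0], "rot": [0, 0, 0]}
    - {"claw": 0, "xyz": [-0.0025, 0, 0], "rot": [0, 0, 0]}
    - {"claw": 0, "xyz": [-0.0025, 0, 0], "rot": [0, 0, 0]}
    - {"claw": 0, "xyz": [-0.0025, 0, 0], "rot": [0, 0, 0]}
    - {"claw": 0, "xyz": [-0.0025, 0, 0], "rot": [0, 0, 0]}
    - {"claw": 0, "xyz": [-0.002, 0, 0], "rot": [0, 0, 0]}
    - {"claw": 0, "xyz": [-0.002, 0, 0], "rot": [0, 0, 0]}
    - {"claw": 0, "xyz": [-0.002, 0, 0], "rot": [0, 0, 0]}
    - {"claw": 0, "xyz": [-0.002, 0, 0], "rot": [0, 0, 0]}
    - {"claw": 0, "xyz": [-0.0015, 0, 0], "rot": [0, 0, 0]}
    - {"claw": 0, "xyz": [-0.0015, 0, 0], "rot": [0, 0, 0]}
    - {"claw": 0, "xyz": [-0.001, 0, 0], "rot": [0, 0, 0]}
    - {"claw": 0, "xyz": [-0.001, 0, 0], "rot": [0, 0, 0]}

```text
clock: 20.82
position: [0.4972, -0.0142, 0.0503]
eef_rot: [-3.142, 0.0, 1.846]
wrist_force: [1.2, 3.1, 1.4]
gripper_width: -0.0003
grip_force: 1.3
```

play_rows:
  commands:
    - {"claw": 0, "xyz": [-0.001, 0, 0], "rot": [0, 0, 0]}
    - {"claw": 0, "xyz": [-0.001, 0, 0], "rot": [0, 0, 0]}
    - {"claw": 0, "xyz": [-0.001, 0, 0], "rot": [0, 0, 0]}
    - {"claw": 0, "xyz": [-0.001, 0, 0], "rot": [0, 0, 0]}
    - {"claw": 0, "xyz": [-0.001, 0, 0], "rot": [0, 0, 0]}
    - {"claw": 0, "xyz": [-0.001, 0, 0], "rot": [0, 0, 0]}
    - {"claw": 0, "xyz": [-0.001, 0, 0], "rot": [0, 0, 0]}
    - {"claw": 0, "xyz": [-0.001, 0, 0], "rot": [0, 0, 0]}
    - {"claw": 0, "xyz": [-0.001, 0, 0], "rot": [0, 0, 0]}
    - {"claw": 0, "xyz": [-0.001, 0, 0], "rot": [0, 0, 0]}
    - {"claw": 0, "xyz": [-0.0005, 0, 0], "rot": [0, 0, 0]}
    - {"claw": 0, "xyz": [-0.0005, 0, 0], "rot": [0, 0, 0]}
    - {"claw": 0, "xyz": [-0.0005, 0, 0], "rot": [0, 0, 0]}
    - {"claw": 0, "xyz": [-0.0005, 0, 0], "rot": [0, 0, 0]}

```text
clock: 22.58
position: [0.5005, -0.0257, 0.0503]
eef_rot: [-3.142, -0.0, 1.846]
wrist_force: [1.9, 3.9, -0.2]
gripper_width: -0.0
grip_force: 1.3
```

play_rows:
  commands:
    - {"claw": 0, "xyz": [-0.0005, 0, 0], "rot": [0, 0, 0]}
    - {"claw": 0, "xyz": [-0.0005, 0, 0], "rot": [0, 0, 0]}
    - {"claw": 0, "xyz": [-0.0005, 0, 0], "rot": [0, 0, 0]}

```text
clock: 22.95
position: [0.5009, -0.0271, 0.0503]
eef_rot: [3.142, 0.0, 1.846]
wrist_force: [1.4, 2.8, 0.3]
gripper_width: -0.0001
grip_force: 1.3
```

play_rows:
  commands:
    - {"claw": 0, "xyz": [-0.0005, 0, 0], "rot": [0, 0, 0]}
    - {"claw": 0, "xyz": [-0.0005, 0, 0], "rot": [0, 0, 0]}

```text
clock: 23.2
position: [0.5009, -0.0275, 0.0503]
eef_rot: [3.141, -0.002, 1.846]
wrist_force: [0.3, 10.8, 2.5]
gripper_width: -0.0001
grip_force: 4.9
```

play_rows:
  commands:
    - {"claw": 0, "xyz": [-0.0005, 0, 0], "rot": [0, 0, 0]}

```text
clock: 23.32
position: [0.501, -0.0275, 0.0503]
eef_rot: [3.141, -0.003, 1.846]
wrist_force: [-0.0, 14.0, 4.9]
gripper_width: 0.0002
grip_force: 6.7
```

play_rows:
  commands:
    - {"claw": 0, "xyz": [-0.0005, 0, 0], "rot": [0, 0, 0]}

```text
clock: 23.45
position: [0.5009, -0.0275, 0.0503]
eef_rot: [3.141, -0.004, 1.847]
wrist_force: [-0.9, 17.7, 5.6]
gripper_width: -0.0001
grip_force: 8.5
```

Stop reached: the force rises and the position holds. Backing off slowly, then lifting away to check.

play_rows:
  commands:
    - {"claw": 0, "xyz": [0.001, 0, 0], "rot": [0, 0, 0]}
    - {"claw": 0, "xyz": [0.001, 0, 0], "rot": [0, 0, 0]}
    - {"claw": 0, "xyz": [0.005, 0, 0], "rot": [0, 0, 0]}
    - {"claw": 0, "xyz": [0.02, 0, 0], "rot": [0, 0, 0]}
    - {"claw": 0, "xyz": [0.03, 0, 0], "rot": [0, 0, 0]}
    - {"claw": 0, "xyz": [0.02, 0, -0.03], "rot": [0, 0, 0]}
    - {"claw": 0, "xyz": [0, 0, -0.05], "rot": [0, 0, 0]}
    - {"claw": 0, "xyz": [0, 0, -0.05], "rot": [0, 0, 0]}
    - {"claw": 0, "xyz": [0, 0, 0], "rot": [0, 0, 0]}
    - {"claw": 0, "xyz": [0, 0, 0], "rot": [0, 0, 0]}

```text
clock: 24.7
position: [0.4799, 0.0458, 0.1798]
eef_rot: [-3.141, -0.0, 1.846]
wrist_force: [-0.5, 0.8, -1.1]
gripper_width: -0.0002
grip_force: 0.0
```

```bash
python3 - <<'E'
from m import *
from bench import arm
A=[]
for c in('scene','side'):
    p,d=arm.get_image(c);P=arm.camera_params(c)
    measure(p,P,None,guess=(.533,-.144))
    u,v=proj(P,np.array([[.53,-.11,.07]]))[0].astype(int)
    A.append(cv2.resize(p[v-50:v+50,u-50:u+50],None,fx=4,fy=4)[...,::-1])
cv2.imwrite('pics/s6.png',np.hstack(A))
for c in('scene','side'):
    for l in('half_center','pedestal_top','end_plate'):print(c,l,[(np.round(r['centre'],4).tolist(),round(r['conf'],2)) for r in arm.place_of(c,l)][:5])
E
```

```text
rim free [ 0.5351 -0.1424  0.0264] fixed r [ 0.5347 -0.1422] 0.0013403704284950504
brass [ 0.5783 -0.1394  0.0193] 1 0.0
rim free [ 0.5382 -0.1457  0.024 ] fixed r [ 0.5344 -0.1428] 0.0036989998525259744
  return _methods._mean(a, axis=axis, dtype=dtype,
  ret = um.true_divide(
Traceback (most recent call last):
  File "m.py", line 32, in measure
    print('brass',np.round(circ(b)[0],4),len(b),circ(b)[1])
                           ~~~~^^^
  File "m.py", line 13, in circ
    q=least_squares(f,list(m)+([.03] if r is None else []),loss='soft_l1',f_scale=.0007)
ValueError: Initial guess is outside of provided bounds
```

The coarse scene reading puts the half at about (0.535, -0.142) against (0.533, -0.144) expected. I'll get a proper oblique look with the wrist camera from beside the feed axis.

play_rows:
  commands:
    - {"claw": 0, "xyz": [0, 0, 0], "rot": [0, 0, -0.175]}
    - {"claw": 0, "xyz": [0, 0, 0], "rot": [0, 0, -0.175]}
    - {"claw": 0, "xyz": [0, 0, 0], "rot": [0, 0, -0.175]}
    - {"claw": 0, "xyz": [0, 0, 0], "rot": [0, 0, -0.175]}
    - {"claw": 0, "xyz": [0, 0, 0], "rot": [0, 0, -0.175]}
    - {"claw": 0, "xyz": [0, 0, 0], "rot": [0, 0, -0.175]}
    - {"claw": 0, "xyz": [0, 0, 0], "rot": [0, 0, -0.175]}
    - {"claw": 0, "xyz": [0, 0, 0], "rot": [0, 0, -0.175]}
    - {"claw": 0, "xyz": [0, 0, 0], "rot": [0, 0, -0.175]}
    - {"claw": 0, "xyz": [0, 0, 0], "rot": [0, 0, 0]}
    - {"claw": 0, "xyz": [-0.015, -0.034, 0], "rot": [0, 0, 0]}
    - {"claw": 0, "xyz": [-0.015, -0.034, 0], "rot": [0, 0, 0]}
    - {"claw": 0, "xyz": [0, 0, 0.03], "rot": [0, 0, 0]}
    - {"claw": 0, "xyz": [0, 0, 0.02], "rot": [0, 0, 0]}
    - {"claw": 0, "xyz": [0, 0, 0], "rot": [0, 0, 0]}
    - {"claw": 0, "xyz": [0, 0, 0], "rot": [0, 0, 0]}

```text
clock: 26.8
position: [0.5283, -0.012, 0.1308]
eef_rot: [-3.141, 0.0, -2.864]
wrist_force: [1.1, 0.6, -1.1]
gripper_width: 0.0003
grip_force: 0.0
```

```bash
python3 - <<'E'
from m import *
from bench import arm
s=arm.read_state();print(s['clock'],s['position'].round(4),s['eef_rot'].round(4))
P=arm.camera_params('wrist');p,d=arm.get_image('wrist');np.savez('pics/w7.npz',p=p,d=d,**P)
o=p.copy();a=np.linspace(0,6.28,400);e=np.array([.5333,-.1441])
for r,z,col in((.0365,.033,(255,0,255)),(.043,.033,(255,255,0)),(.029,.0645,(255,0,0)),(.0064,.0795,(0,255,0)),(.01,.1,(255,255,255))):
    for u,v in proj(P,np.c_[e[0]+r*np.cos(a),e[1]+r*np.sin(a),0*a+z]).round().astype(int):
        if 0<=u<512 and 0<=v<384:o[v,u]=col
u,v=proj(P,np.array([[*e,.06]]))[0].astype(int);print(u,v)
u=max(65,min(447,u));v=max(60,min(v,324))
c=lambda i:cv2.resize(i[v-60:v+60,u-65:u+65],None,fx=3,fy=3,interpolation=cv2.INTER_NEAREST)
S,_=arm.get_image('scene');Q=arm.camera_params('scene');x,y=proj(Q,np.array([[.53,-.11,.07]]))[0].astype(int)
cv2.imwrite('pics/s7.png',np.hstack([c(p),c(o)])[...,::-1])
cv2.imwrite('pics/s8.png',cv2.resize(S[y-60:y+60,x-80:x+80],None,fx=4,fy=4)[...,::-1])
E
```

```text
26.8 [ 0.5283 -0.012   0.1308] [-3.1414e+00  3.0000e-04 -2.8642e+00]
86 171
```

View pics/s7.png

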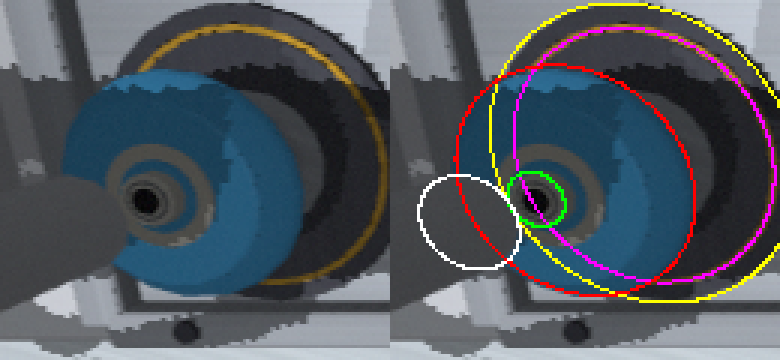

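The predicted circles for the fully-home pose (ring, rim, bearing at (147,200), plunger) all match the picture to within about 1 px. The half is therefore centred under the plunger and nothing is touched.

```bash
python3 -c "
from bench import arm
print(arm.job_done())"
```

```text
the job is handed in; nothing more can be done
None
```

The sky-blue half was nudged to within about 0.5 mm of centre, then the shuttle was pushed home to its stop with the half still centred under the plunger, and the job was handed in at about 27 s of robot time.

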